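Pack three stoneware pots side by side into a narrow delivery crate

ROBOT

A 6-joint arm with a two-finger parallel gripper is mounted at the origin on the work surface. World frame = base frame: x ahead of the robot, y to its left, z up, the work surface at z = 0. Lengths are in mm, angles in rad, forces in N, time in s.
With the tool pointing down it reaches from about 350 to 875 mm from the base axis. Payload 4.2 kg.
Tool frame: the origin (TCP) lies at the very end of the fingers, on their centre line; the grasp point (between the pads) lies arm.grip_depth behind it (arm.grip_depth is the distance from the TCP to the grasp point, in mm); z points along the fingers, y is the direction in which the jaws open and shut (so a half turn about z gives the same grasp; the last joint's range is limited). The gripper opens to 85 mm and grips with 20 to 120 N. Pads are 22 mm wide; open, the fingers measure 114 mm over their backs; the gripper's body (76 mm by 85 mm) begins 54 mm behind the grasp point. The pads swing forward as they close: fully open they stand 13 mm farther back than shut.
Start: joints at [-1.049, 0.385, 0.008, 0, -1.194, -0.259], TCP at [162.383, -603.516, 231.312] pointing down, gripper open.
Joint ranges: [-3.14, 3.14], [-1.21, 2.06], [-1.07, 1.41], [-3.16, 2.05], [-2.99, -0.16], [-3.1, 3.1]. Speed limits (rad/s): [2.79, 2.79, 3.14, 3.14, 3.14, 3.14].

INTERFACE

Orientations are given as a unit quaternion [x, y, z, w].
In Python, from bench import arm, optics, workorder gives the robot as it stands. The module is installed in compiled form; this text tells all that it offers.
- The arm moves only by the tool play_rows, never from a script. Its arguments are lists of equal length, an entry for each row: "travel": the shift along the tool's x, y, z in m, a list of three; "rotation": the turn, a rotation vector about the tool's x, y, z in rad, a list of three; "grip": the opening, from 0 (shut) to 1 (fully open). In form: {"travel": [[x, y, z], ...], "rotation": [[rx, ry, rz], ...], "grip": [grip, ...]}. A call has 1 to 12 rows; each row shifts and turns the commanded pose from where the row before left it, along the tool's axes as they then stand; what a row does not reach is not made up. A row lasts 1/12 s, in which the tool goes at most 41.7 mm and 7.16 degrees, less where a joint would pass 70% of its speed; a pose out of reach is approached as far as the arm can. A call is refused whole if a number of a shift passes 0.0417 or a number of a turn 0.125, either way. A call with a gripper value outside its range is refused whole. The fingers move at their own pace and stop on an object; the grip force is fixed at half the most. Time passes only in rows, so rows that do not move let the fingers close. It gives the time, the measured TCP pose, the force and the opening at its end, in the units of the state.
- arm.read_state(): the state, without advancing time (a new reading comes with each control period).
- optics.get_image(name): name is "scene" or "top" or "wrist"; returns a dict with "image" (384x512x3 uint8, blue, green, red), "depth" (384x512 float32, mm along the optical axis (not along the pixel's ray), 0 where there is no reading), "camera_matrix" (3x3 intrinsics, pixels), "R" (3x3) and "t" (3): a world point X has camera coordinates R X + t; the wrist camera has in their place "hand_eye" (4x4, takes a point from camera to tool coordinates, whose origin is the TCP and whose axes are the flange's). Camera axes: x right, y down, z forward; pixel columns grow to the right and rows downward; lengths in mm; the calibration is good to about 2 mm. A picture is of the moment at which its call begins: read the wrist's pose just before it.
- workorder.job_done(): hands the job in, once; it reports no verdict.
The state is a dict: "clock": time; "joints": joint angles; "joint_vel": joint speeds; "joint_efforts": joint torques, N m; "position": TCP position; "ee_rot": TCP orientation; "contact_force": force on the tool from outside, world axes, zero at the start; "wrist_torque": the same for the moment, N m; "gripper_width": finger opening in mm.
Only numpy, scipy, OpenCV 4.12 (cv2) and the standard library are available. Lean on these libraries where they do the work, as an engineer would, in place of code of your own. Each camera call takes 0.05 s, during which the arm holds its last target. There are 200 camera calls.

TASK

Pack the square vase, the round lidded canister and the oblong flask side by side into the narrow plywood crate, in any order, so that all three stand upright and flat on its floor. They are fired stoneware: set each one down, do not drop it. Leave the mug, the small dish, the spatula and the brush where they are.

Things in the scene. Friction and masses are not known exactly. Their poses are not given: they have to be found in the camera images.
- vase: square stoneware vase, buff clay: body 50 x 50 mm in plan, 104 mm tall with flat upright sides, and a round collar 32 mm across and 8 mm high on top (112 mm in all). 0.32 kg. Stands upright on the table. Origin: centre of its underside; x and y across its flat sides, z up.
- canister: round lidded stoneware canister, buff clay, closed: upright cylinder 52 mm in diameter and 100 mm tall (the lid is its top 8 mm and is part of it), with a small knob 18 mm across and 12 mm high on top (112 mm in all). 0.32 kg. Stands upright on the table. Origin: centre of its underside, z up.
- flask: oblong stoneware flask, buff clay: body 46 mm (its x) by 70 mm (its y) in plan, 104 mm tall with flat upright sides, and a round collar 26 mm across and 8 mm high on top (112 mm in all). 0.4 kg. Stands upright on the table. Origin: centre of its underside; z up. It fits into the crate only with its 70 mm side along the crate's length.
- crate: narrow open plywood crate, fixed to the table: outside 82 mm (its x) by 216 mm (its y, the long way), 58 mm high; walls 10 mm thick, floor 8 mm thick; inside 62 x 196 mm and 50 mm deep, no dividers, empty. The pots stand out over its walls; side by side along its length they leave 24 mm to spare in all. Origin: centre of its underside; z up.
- crate_in (a point): centre of the crate's inner floor, 8 mm above the table; axes as the crate's (y along its length).
- dish: bystander: small brown dish, 54 mm across, 30 mm high, standing among the pots. Origin: centre of its underside.
- mug: bystander: brown mug 74 mm across, 85 mm high, handle to its +y. Origin: centre of its underside.
- spatula: bystander: spatula 200 mm long lying on the table right of the crate, along its x.
- brush: bystander: brush 190 mm long lying on the table right of the crate, along its x.
Not all that is in view belongs to the job. Leave any blue or yellow look-alike of the vase alone.

How it is judged:
By the outcome, as a careful person would: the job done as asked, in the order asked, and still so for the second after the job is handed in, with the robot touching nothing.
It also fails if it takes over 72 s, if anything falls off the work surface, if the arm or the gripper's body presses on something with over 40 N, if the wrist force passes 120 N, or if a joint passes its speed limit or range.

## Working session

There is one attempt and no reset: what is moved stays moved. The work goes in short steps, Python scripts to look and compute and a tool call to move; the robot and the scene stay as the last step left them, time stands still between calls to the robot, and variables do not carry over. Pictures are saved under pics/ and viewed, about 8 in all and at most 12, crops included, and the job is handed in when it is done.

Besides the shell and the picture viewer there is one more tool, called as a command line: name --argument value ..., lists and objects as JSON in quotes. play_rows: Moves the arm, as the interface text tells. Its arguments: {"type":"object","properties":{"travel":{"type":"array","items":{"type":"array","items":{"type":"number"}}},"rotation":{"type":"array","items":{"type":"array","items":{"type":"number"}}},"grip":{"type":"array","items":{"type":"number"}}},"required":["travel","rotation","grip"]}

```bash
mkdir -p pics; ls; python3 - <<'E'
from bench import arm, optics
import cv2,numpy as np
s=arm.read_state();print({k:np.round(v,3) for k,v in s.items()});print(arm.grip_depth)
for n in ("scene","top"):
    d=optics.get_image(n);cv2.imwrite(f"pics/{n}0.png",d["image"]);np.savez(f"{n}0.npz",**d)
    print(n,d["camera_matrix"].round(1).tolist(),d["R"].round(3).tolist(),d["t"].round(1))
E
```

```text
pics
{'clock': np.float64(0.0), 'joints': array([-1.049e+00,  3.860e-01,  7.000e-03, -1.000e-03, -1.194e+00,
       -2.590e-01]), 'joint_vel': array([-0.   ,  0.   , -0.001,  0.001,  0.   ,  0.002]), 'joint_efforts': array([ 1.0000e-03, -3.9229e+01,  1.8840e+01,  4.1860e+00, -5.0000e-03,
       -0.0000e+00]), 'position': array([ 162.224, -602.962,  230.189]), 'ee_rot': array([-0.131,  0.991,  0.001, -0.   ]), 'contact_force': array([-0.35 ,  0.203,  0.354]), 'wrist_torque': array([-0.002, -0.008,  0.023]), 'gripper_width': np.float64(85.684)}
18.700000000000003
scene [[442.4, 0.0, 252.4], [0.0, 442.4, 181.4], [0.0, 0.0, 1.0]] [[0.495, 0.869, -0.013], [0.56, -0.33, -0.76], [-0.664, 0.369, -0.65]] [-245.8 -319.3 1602. ]
top [[481.4, 0.0, 256.2], [0.0, 481.4, 188.2], [0.0, 0.0, 1.0]] [[0.017, -1.0, 0.024], [-0.997, -0.019, -0.081], [0.081, -0.023, -0.996]] [-104.5  605.  1273.7]
```

```bash
python3 - <<'E'
import cv2,numpy as np
a=cv2.imread("pics/scene0.png");b=cv2.imread("pics/top0.png")
cv2.imwrite("pics/topL.png",cv2.resize(b,(800,600),interpolation=cv2.INTER_CUBIC))
E
```

```text
(no output)
```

View pics/topL.png

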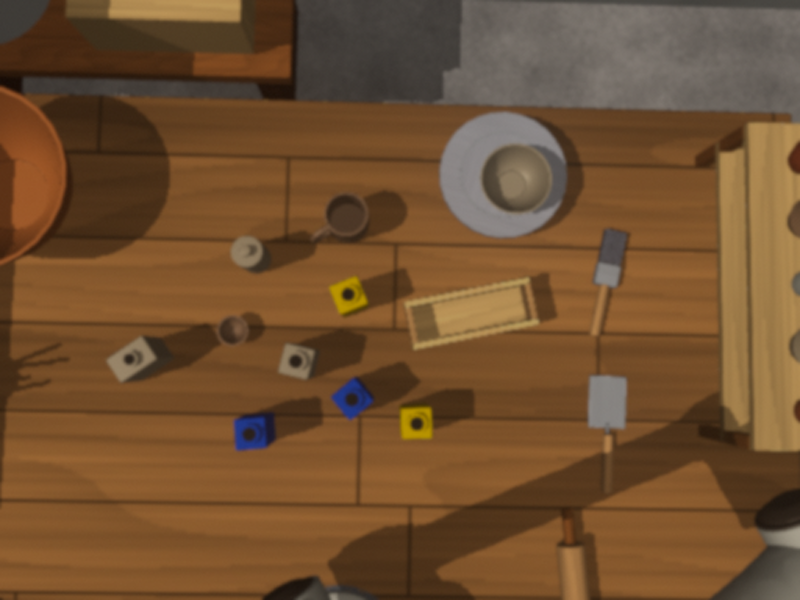

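View pics/scene0.png

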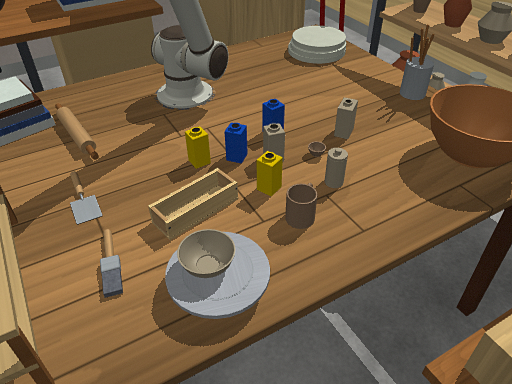

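Top view (enlarged pixels): the canister is at (247,253), the flask at (133,359) and the crate at (472,313). The vase candidates are buff (297,361), blue (250,433) and (352,398), and yellow (348,295) and (417,423). The buff one at (297,361) is the vase meant, since it is the only buff square body with a collar.

```bash
cat > h.py <<'E'
import numpy as np,cv2
from bench import arm,optics
from scipy.spatial.transform import Rotation as Ro
def world(d,T=None):
    K=d["camera_matrix"];z=d["depth"].astype(float);v,u=np.mgrid[:z.shape[0],:z.shape[1]]
    P=np.stack([(u-K[0,2])/K[0,0]*z,(v-K[1,2])/K[1,1]*z,z],-1)
    if T is not None:                      # wrist: T = tool pose in world
        M=T@np.asarray(d["hand_eye"]);W=P@M[:3,:3].T+M[:3,3]
    else: W=(P-d["t"])@d["R"]
    W[z==0]=np.nan;return W
def tool(s):
    T=np.eye(4);T[:3,:3]=Ro.from_quat(s["ee_rot"]).as_matrix();T[:3,3]=s["position"];return T
def rect(xy):
    (c,wh,a)=cv2.minAreaRect(xy.astype(np.float32)); return np.round(c,1),np.round(wh,1),round(a,1)
E
python3 - <<'E'
from h import *
d=dict(np.load("top0.npz"));W=world(d);Z=W[...,2]
print("table z",np.nanmedian(Z[250:300,120:300]))
for name,lo,hi in (("tops",90,125),("low",20,70)):
    m=((Z>lo)&(Z<hi)).astype(np.uint8);n,l,st,c=cv2.connectedComponentsWithStats(m,connectivity=4)
    for i in range(1,n):
        if 40<st[i,4]<6000:
            p=W[l==i];hsv=cv2.cvtColor(d["image"],cv2.COLOR_BGR2HSV)[l==i].mean(0)
            q=p[(p[:,2]<np.percentile(p[:,2],95)+9)]
            print(name,c[i].round(),st[i,4],"z",np.percentile(p[:,2],[5,50,95]).round(),rect(q[:,:2]),hsv.round())
cv2.imwrite("pics/vase.png",cv2.resize(d["image"][150:300,60:360],(800,400),interpolation=cv2.INTER_CUBIC))
E
```

```text
table z 1.4774577057723088
tops [14. 73.] 177 z [ 92. 107. 122.] (array([877. , 520.6]), array([109.2,  19.8]), 61.7) [ 12. 194. 114.]
tops [469. 186.] 3293 z [ 94. 100. 105.] (array([ 619.6, -640.2]), array([ 46.4, 500.3]), 89.8) [ 18. 140. 149.]
tops [332. 111.] 470 z [ 91. 101. 108.] (array([ 795.9, -279.3]), array([116.5, 117.5]), 2.7) [ 17.  73. 109.]
tops [ 36. 137.] 147 z [ 92. 107. 122.] (array([724.6, 468.4]), array([ 34.5, 159.1]), 69.3) [ 12. 190.  56.]
tops [158. 161.] 336 z [ 96. 101. 113.] (array([665.7, 159.5]), array([50.2, 50.3]), 47.3) [ 17.  90. 129.]
tops [223. 189.] 392 z [101. 106. 116.] (array([597.5,  -7.3]), array([49.9, 50. ]), 23.5) [ 23. 242. 148.]
tops [ 85. 230.] 560 z [ 98. 105. 114.] (array([488.2, 336.2]), array([46.7, 70.3]), 35.5) [ 17.  88. 123.]
tops [190. 231.] 403 z [101. 106. 116.] (array([489.3,  73.6]), array([50.4, 49.2]), 77.2) [ 17.  90. 115.]
tops [225. 255.] 402 z [101. 107. 115.] (array([430.4, -16.9]), array([49.6, 50. ]), 40.5) [112. 159. 105.]
tops [266. 271.] 402 z [101. 106. 115.] (array([ 393.5, -121.2]), array([51.7, 48.1]), 1.2)
[... 998 characters left out ...]
(array([ 644. , -454.5]), array([55.2, 33. ]), 18.7) [ 14.  32. 133.]
low [303. 199.] 927 z [32. 58. 63.] (array([ 574.6, -213.4]), array([ 81.5, 216.7]), 12.2) [ 18. 137. 159.]
low [148. 211.] 145 z [21. 29. 34.] (array([538.9, 191.8]), array([50. , 50.9]), 48.3) [ 14. 134.  92.]
low [100. 230.] 157 z [21. 46. 67.] (array([481.2, 318.9]), array([35.7, 79.4]), 68.4) [ 16. 116.  57.]
low [171. 272.] 73 z [25. 47. 67.] (array([386.1, 130.8]), array([65.3, 31.8]), 48.1) [125.  99.  47.]
low [454. 277.] 74 z [22. 43. 68.] (array([ 383.6, -624.7]), array([14.4, 26.8]), 49.1) [ 14. 176.  48.]
low [366. 360.] 836 z [27. 42. 50.] (array([ 174.3, -388.2]), array([149.4,  48.1]), 6.5) [ 15. 158. 128.]
```

View pics/vase.png

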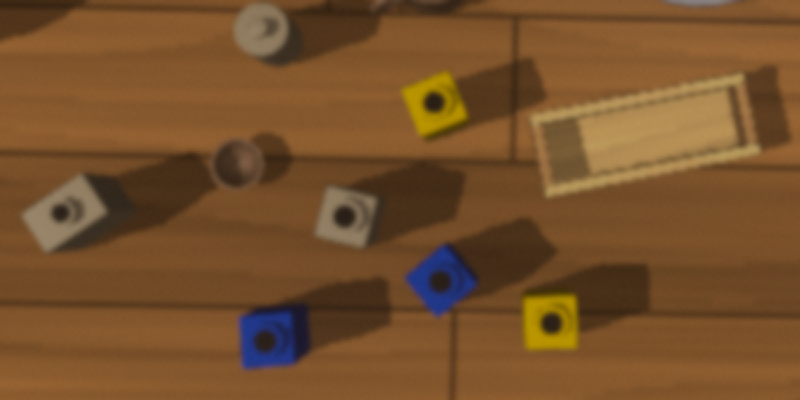

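The crop shows the buff vase at (345,217) with only blue and yellow look-alikes around it. The measured sizes (50x50, 47x70, 50 round, 82x217) agree with those given. I'll pick the vase first. Slots along the crate axis from the centre: canister −66, vase −9, flask +57.

```bash
cat > to.py <<'E'
# usage: to.py x y z phi(deg of jaw axis): turn about tool z first, then shift in the turned tool axes
import sys; from h import *
x,y,z,phi=map(float,sys.argv[1:5]);s=arm.read_state();T=tool(s)
Y=T[:3,1];p=np.degrees(np.arctan2(Y[1],Y[0]));dphi=(phi-p+180)%360-180
a=np.radians(phi);R=np.array([[-np.sin(a),np.cos(a),0],[np.cos(a),np.sin(a),0],[0,0,-1]])
print("phi now",p.round(1),"rz",round(-np.radians(dphi),3),"tilt",T[:2,2].round(4),"shift mm",(R@(np.array([x,y,z])-T[:3,3])).round(1),
 "pos",s["position"].round(1),"w",round(float(s["gripper_width"]),1),"F",s["contact_force"].round(1),"t",round(float(s["clock"]),2),"j6",s["joints"][5].round(2))
E
python3 to.py 489.3 73.6 200 167.2
```

```text
phi now 105.0 rz -1.085 tilt [-0.0006  0.0019] shift mm [-732.3 -169.    30.3] pos [ 162.3 -603.   230.3] w 85.3 F [-0.3  0.4  0.1] t 0.1 j6 -0.26
```

play_rows --travel '[[0,0,0],[0,0,0],[0,0,0],[0,0,0],[0,0,0],[0,0,0],[0,0,0],[0,0,0],[0,0,0],[-0.03,-0.007,0],[-0.03,-0.007,0],[-0.03,-0.007,0]]' --rotation '[[0,0,-0.12],[0,0,-0.12],[0,0,-0.12],[0,0,-0.12],[0,0,-0.12],[0,0,-0.12],[0,0,-0.12],[0,0,-0.12],[0,0,-0.12],[0,0,0],[0,0,0],[0,0,0]]' --grip '[1,1,1,1,1,1,1,1,1,1,1,1]'

```text
clock: 1.1
position: [203.1, -519.5, 230.3]
ee_rot: [-0.622, 0.783, 0.001, 0.0]
contact_force: [1.2, -0.6, -0.0]
gripper_width: 85.5
```

play_rows --travel '[[-0.031,-0.007,0],[-0.031,-0.007,0],[-0.031,-0.007,0],[-0.031,-0.007,0],[-0.031,-0.007,0],[-0.031,-0.007,0],[-0.031,-0.007,0],[-0.031,-0.007,0],[-0.031,-0.007,0],[-0.031,-0.007,0],[-0.031,-0.007,0],[-0.031,-0.007,0]]' --rotation '[[0,0,0],[0,0,0],[0,0,0],[0,0,0],[0,0,0],[0,0,0],[0,0,0],[0,0,0],[0,0,0],[0,0,0],[0,0,0],[0,0,0]]' --grip '[1,1,1,1,1,1,1,1,1,1,1,1]'

```text
clock: 2.1
position: [369.1, -175.6, 231.2]
ee_rot: [-0.622, 0.783, 0.0, 0.0]
contact_force: [0.7, -0.2, 0.2]
gripper_width: 85.5
```

play_rows --travel '[[-0.031,-0.007,0],[-0.031,-0.007,0],[-0.031,-0.007,0],[-0.031,-0.007,0],[-0.031,-0.007,0],[-0.031,-0.007,0],[-0.031,-0.007,0],[-0.031,-0.007,0],[-0.015,-0.007,0],[-0.007,-0.001,0],[0,0,0],[0,0,0]]' --rotation '[[0,0,0],[0,0,0],[0,0,0],[0,0,0],[0,0,0],[0,0,0],[0,0,0],[0,0,0],[0,0,0],[0,0,0],[0,0,0],[0,0,0]]' --grip '[1,1,1,1,1,1,1,1,1,1,1,1]'

```text
clock: 3.1
position: [491.7, 70.9, 230.8]
ee_rot: [-0.622, 0.783, 0.0, -0.001]
contact_force: [-0.2, 0.7, -0.9]
gripper_width: 85.3
```

```bash
python3 to.py 489.3 73.6 57 167.2; python3 - <<'E'
from h import *
s=arm.read_state();d=optics.get_image("wrist");W=world(d,tool(s));Z=W[...,2]
cv2.imwrite("pics/w1.png",d["image"])
m=((Z>85)&(Z<125)).astype(np.uint8);n,l,st,c=cv2.connectedComponentsWithStats(m,connectivity=4)
for i in range(1,n):
    if st[i,4]>300:
        p=W[l==i];print(c[i].round(),st[i],np.median(p[:,2]).round(1),rect(p[:,:2]))
E
```

```text
phi now 166.9 rz -0.005 tilt [-0.0015 -0.0005] shift mm [ -2.1   3.  173.8] pos [491.7  70.9 230.8] w 85.3 F [-0.2  0.7 -0.9] t 3.1 j6 -0.7
[306.  68.] [ 267   25   81   86 3820] 105.4 (array([431.8, -17.3]), array([50.4, 50. ]), 40.7)
[126. 124.] [  85   87   84   77 3588] 105.1 (array([598.7,  -7.7]), array([50.2, 50.4]), 23.4)
[263. 182.] [ 236  155   54   54 2804] 105.3 (array([490.4,  72.6]), array([49.2, 50. ]), 77.0)
[390. 221.] [ 358  190   63   63 2821] 105.1 (array([374.5, 142.7]), array([50.6, 50.4]), 5.7)
[114. 281.] [ 99 265  36  37 696] 100.5 (array([674.8, 146. ]), array([47.7, 19.9]), 29.4)
```

play_rows --travel '[[-0.0015,0.0015,0],[0,0,0.02],[0,0,0.025],[0,0,0.025],[0,0,0.025],[0,0,0.025],[0,0,0.02],[0,0,0.015],[0,0,0.01],[0,0,0.008],[0,0,0],[0,0,0]]' --rotation '[[0,0,-0.005],[0,0,0],[0,0,0],[0,0,0],[0,0,0],[0,0,0],[0,0,0],[0,0,0],[0,0,0],[0,0,0],[0,0,0],[0,0,0]]' --grip '[1,1,1,1,1,1,1,1,1,1,1,1]'

```text
clock: 4.15
position: [491.3, 72.7, 58.6]
ee_rot: [-0.624, 0.782, -0.0, 0.0]
contact_force: [0.5, -0.0, -0.1]
gripper_width: 85.4
```

play_rows --travel '[[0,0,0],[0,0,0],[0,0,0],[0,0,0],[0,0,0],[0,0,0],[0,0,0],[0,0,0]]' --rotation '[[0,0,0],[0,0,0],[0,0,0],[0,0,0],[0,0,0],[0,0,0],[0,0,0],[0,0,0]]' --grip '[0.8,0.7,0.6,0.5,0.4,0.3,0.2,0.2]'

```text
clock: 4.82
position: [491.3, 73.2, 59.1]
ee_rot: [-0.624, 0.781, -0.0, 0.0]
contact_force: [-2.1, -0.3, 6.2]
gripper_width: 49.2
```

play_rows --travel '[[0,0,0],[0,0,-0.008],[0,0,-0.015],[0,0,-0.025],[0,0,-0.025],[0,0,-0.025],[0,0,-0.025],[0,0,-0.02],[0,0,-0.007],[0,0,0],[0,0,0],[0,0,0]]' --rotation '[[0,0,0],[0,0,0],[0,0,0],[0,0,0],[0,0,0],[0,0,0],[0,0,-0.08],[0,0,-0.1],[0,0,-0.1],[0,0,-0.1],[0,0,-0.06],[0,0,0]]' --grip '[0,0,0,0,0,0,0,0,0,0,0,0]'

```text
clock: 5.82
position: [490.7, 73.0, 208.1]
ee_rot: [0.78, -0.626, -0.0, 0.0]
contact_force: [-0.1, 0.3, -3.4]
gripper_width: 49.4
```

```bash
python3 to.py 577.7 -222.9 209 192.2
```

```text
phi now -167.5 rz 0.005 tilt [-0.0008  0.0004] shift mm [307.6 -22.5  -0.9] pos [490.7  73.  208.1] w 49.4 F [-0.1  0.3 -3.4] t 5.82 j6 -0.26
```

play_rows --travel '[[0.015,-0.001,0],[0.028,-0.002,0],[0.028,-0.002,0],[0.028,-0.002,0],[0.028,-0.002,0],[0.028,-0.002,0],[0.028,-0.002,0],[0.028,-0.002,0],[0.028,-0.002,0],[0.028,-0.002,0],[0.025,-0.002,0],[0.015,-0.002,0]]' --rotation '[[0,0,0.005],[0,0,0],[0,0,0],[0,0,0],[0,0,0],[0,0,0],[0,0,0],[0,0,0],[0,0,0],[0,0,0],[0,0,0],[0,0,0]]' --grip '[0,0,0,0,0,0,0,0,0,0,0,0]'

```text
clock: 6.82
position: [578.4, -224.5, 207.2]
ee_rot: [0.777, -0.63, -0.001, 0.0]
contact_force: [1.3, 1.0, -3.5]
gripper_width: 50.0
```

play_rows --travel '[[0,0,0],[0,0,0],[0,0,0]]' --rotation '[[0,0,0],[0,0,0],[0,0,0]]' --grip '[0,0,0]'

```text
clock: 7.07
position: [577.9, -221.6, 207.6]
ee_rot: [0.778, -0.629, -0.001, 0.0]
contact_force: [-1.0, 0.4, -2.8]
gripper_width: 49.3
```

```bash
python3 - <<'E'
from h import *
s=arm.read_state();d=optics.get_image("wrist");W=world(d,tool(s));Z=W[...,2]
cv2.imwrite("pics/w2.png",d["image"])
m=((Z>50)&(Z<64)).astype(np.uint8);n,l,st,c=cv2.connectedComponentsWithStats(m,connectivity=4)
for i in range(1,n):
    if st[i,4]>300: p=W[l==i];print(c[i].round(),st[i],np.median(p[:,2]).round(1),rect(p[:,:2]))
E
python3 to.py 577.7 -222.9 67 192.2
```

```text
[ 83. 105.] [    0     0   141   191 14245] 55.0 (array([ 765.2, -245.8]), array([207., 111.]), 73.9)
[32. 67.] [   0   33   65   67 3028] 60.2 (array([ 797.9, -278.6]), array([54.7, 54.5]), 39.1)
[260. 114.] [ 216   71   90  124 3281] 58.9 (array([ 586.6, -261.5]), array([ 82.2, 118. ]), 12.4)
[391. 275.] [370 265  55  32 439] 57.0 (array([ 406.6, -137.4]), array([62.4, 31.1]), 42.9)
phi now -167.9 rz -0.001 tilt [-0.0011  0.0005] shift mm [  1.4   0.7 140.9] pos [ 578.  -221.4  207.9] w 49.2 F [-0.7 -0.3 -3.3] t 7.12 j6 0.32
```

View pics/w2.png

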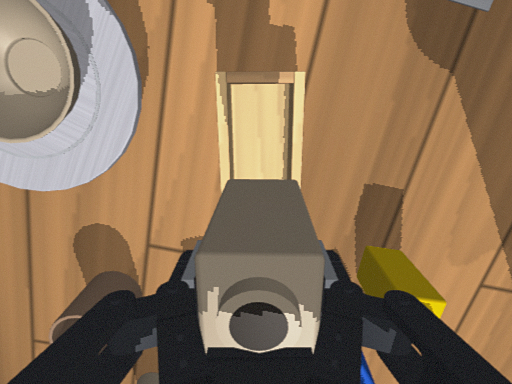

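The vase hangs straight in the gripper, with its collar at (259,325). The crate's far end is visible at (216–306, 72). The wrist estimate of the crate centre (576,−214) agrees with the top view, so I'm lowering it.

play_rows --travel '[[0.001,0.0005,0.01],[0,0,0.02],[0,0,0.02],[0,0,0.02],[0,0,0.02],[0,0,0.015],[0,0,0.012],[0,0,0.008],[0,0,0.006],[0,0,0.004],[0,0,0.002],[0,0,0]]' --rotation '[[0,0,0],[0,0,0],[0,0,0],[0,0,0],[0,0,0],[0,0,0],[0,0,0],[0,0,0],[0,0,0],[0,0,0],[0,0,0],[0,0,0]]' --grip '[0,0,0,0,0,0,0,0,0,0,0,0]'

```text
clock: 8.12
position: [578.4, -223.1, 71.4]
ee_rot: [0.778, -0.628, 0.0, -0.0]
contact_force: [0.2, 0.3, -3.1]
gripper_width: 49.4
```

play_rows --travel '[[0,0,0.001],[0,0,0.001],[0,0,0]]' --rotation '[[0,0,0],[0,0,0],[0,0,0]]' --grip '[0,0,0]'

```text
clock: 8.37
position: [578.4, -223.2, 69.7]
ee_rot: [0.778, -0.628, 0.0, -0.0]
contact_force: [0.4, -0.2, -3.2]
gripper_width: 49.7
```

play_rows --travel '[[0,0,0.001],[0,0,0.001],[0,0,0]]' --rotation '[[0,0,0],[0,0,0],[0,0,0]]' --grip '[0,0,0]'

```text
clock: 8.62
position: [578.3, -223.2, 67.3]
ee_rot: [0.778, -0.628, 0.0, -0.0]
contact_force: [0.0, 0.1, -2.9]
gripper_width: 49.5
```

play_rows --travel '[[0,0,0.001],[0,0,0],[0,0,0]]' --rotation '[[0,0,0],[0,0,0],[0,0,0]]' --grip '[0,0,0]'

```text
clock: 8.87
position: [578.3, -223.3, 67.2]
ee_rot: [0.778, -0.628, 0.0, 0.0]
contact_force: [-2.5, 0.6, 4.2]
gripper_width: 49.9
```

play_rows --travel '[[0,0,0],[0,0,0],[0,0,0],[0,0,0],[0,0,0],[0,0,-0.01],[0,0,-0.02],[0,0,-0.025],[0,0,-0.03],[0,0,-0.03],[0,0,-0.025],[0,0,0]]' --rotation '[[0,0,0],[0,0,0],[0,0,0],[0,0,0],[0,0,0],[0,0,0],[0,0,0],[0,0,0],[0,0,0],[0,0,0],[0,0,0],[0,0,0]]' --grip '[0.6,0.7,0.8,0.9,1,1,1,1,1,1,1,1]'

```text
clock: 9.87
position: [581.5, -224.3, 214.2]
ee_rot: [0.778, -0.628, 0.006, -0.003]
contact_force: [0.2, -0.0, 1.6]
gripper_width: 85.2
```

```bash
python3 to.py 666.9 158.8 205 192.2;  python3 - <<'E'
from h import *
s=arm.read_state();d=optics.get_image("wrist");W=world(d,tool(s));Z=W[...,2]
m=((Z>104)&(Z<125)).astype(np.uint8);n,l,st,c=cv2.connectedComponentsWithStats(m,connectivity=4)
for i in range(1,n):
    if st[i,4]>300: p=W[l==i];print(c[i].round(),st[i],np.median(p[:,2]).round(1),p[:,2].std().round(2),rect(p[:,:2]))
E
```

```text
phi now -167.8 rz 0.0 tilt [ 0.013 -0.004] shift mm [-356.4 -164.5    9.2] pos [ 581.5 -224.3  214.2] w 85.2 F [ 0.2 -0.   1.6] t 9.87 j6 0.32
[ 61. 113.] [  0  50  88  96 618] 104.8 0.54 (array([ 763.4, -253.3]), array([105.4,  34.7]), 52.5)
[266. 191.] [ 238  163   58   57 3175] 113.4 4.33 (array([ 578.3, -224.7]), array([50.1, 49.7]), 12.3)
[433. 307.] [413 298  35  19 305] 105.0 1.29 (array([ 390.8, -139.2]), array([36.6, 15.7]), 2.1)
```

play_rows --travel '[[-0.02,-0.01,0],[-0.032,-0.015,0],[-0.032,-0.015,0],[-0.032,-0.015,0],[-0.032,-0.015,0],[-0.032,-0.015,0],[-0.032,-0.015,0],[-0.032,-0.015,0],[-0.032,-0.015,0],[-0.032,-0.015,0],[-0.032,-0.012,0],[-0.016,-0.008,0]]' --rotation '[[0,0,0],[0,0,0],[0,0,0],[0,0,0],[0,0,0],[0,0,0],[0,0,0],[0,0,0],[0,0,0],[0,0,0],[0,0,0],[0,0,0]]' --grip '[1,1,1,1,1,1,1,1,1,1,1,1]'

```text
clock: 10.92
position: [664.2, 163.1, 205.0]
ee_rot: [0.779, -0.627, -0.001, 0.001]
contact_force: [-0.1, -0.8, 0.2]
gripper_width: 85.2
```

play_rows --travel '[[0,0,0],[0,0,0],[0,0,0]]' --rotation '[[0,0,0],[0,0,0],[0,0,0]]' --grip '[1,1,1]'

```text
clock: 11.17
position: [664.1, 158.6, 205.7]
ee_rot: [0.778, -0.629, -0.0, 0.001]
contact_force: [0.4, -0.0, -0.2]
gripper_width: 85.1
```

```bash
python3 to.py 666.9 158.8 59 192.2;  python3 - <<'E'
from h import *
s=arm.read_state();d=optics.get_image("wrist");W=world(d,tool(s));Z=W[...,2]
m=((Z>75)&(Z<125)).astype(np.uint8);n,l,st,c=cv2.connectedComponentsWithStats(m,connectivity=4)
for i in range(1,n):
    if st[i,4]>300: p=W[l==i];p=p[p[:,2]>np.median(p[:,2])-10];print(c[i].round(),st[i],np.median(p[:,2]).round(1),rect(p[:,:2]),np.round(cv2.minEnclosingCircle(p[:,:2].astype(np.float32))[0],1))
E
```

```text
phi now -167.9 rz -0.002 tilt [-0.0015 -0.0007] shift mm [  0.4  -2.7 146.7] pos [664.1 158.6 205.7] w 85.1 F [ 0.4 -0.  -0.2] t 11.17 j6 -0.26
[217.  14.] [174   0  81  27 657] 85.4 (array([729. ,  27.9]), array([61.3, 17.4]), 13.1) [730.8  19.8]
[391.  18.] [ 352    0   84   44 2912] 105.1 (array([595.1,   3.3]), array([50.1, 27.1]), 23.4) [595.6   3. ]
[257. 187.] [ 228  157   59   62 2824] 101.0 (array([667. , 159.4]), array([50.5, 51.2]), 36.4) [667.1 159.5]
```

play_rows --travel '[[0,-0.003,0],[0,0,0.02],[0,0,0.025],[0,0,0.025],[0,0,0.025],[0,0,0.02],[0,0,0.015],[0,0,0.01],[0,0,0.006],[0,0,0.002],[0,0,0],[0,0,0]]' --rotation '[[0,0,0],[0,0,0],[0,0,0],[0,0,0],[0,0,0],[0,0,0],[0,0,0],[0,0,0],[0,0,0],[0,0,0],[0,0,0],[0,0,0]]' --grip '[1,1,1,1,1,1,1,1,1,1,1,1]'

```text
clock: 12.22
position: [668.3, 160.3, 59.5]
ee_rot: [0.778, -0.628, 0.001, -0.001]
contact_force: [-0.2, -0.3, 0.4]
gripper_width: 85.5
```

play_rows --travel '[[0,0,0],[0,0,0],[0,0,0],[0,0,0],[0,0,0],[0,0,0],[0,0,0],[0,0,0]]' --rotation '[[0,0,0],[0,0,0],[0,0,0],[0,0,0],[0,0,0],[0,0,0],[0,0,0],[0,0,0]]' --grip '[0.8,0.7,0.6,0.5,0.4,0.3,0.2,0]'

```text
clock: 12.88
position: [667.3, 160.1, 59.4]
ee_rot: [0.778, -0.628, 0.0, 0.0]
contact_force: [-2.6, 0.4, 5.6]
gripper_width: 50.9
```

play_rows --travel '[[0,0,0],[0,0,-0.008],[0,0,-0.015],[0,0,-0.025],[0,0,-0.025],[0,0,-0.025],[0,0,-0.025],[0,0,-0.02],[0,0,-0.007],[0,0,0],[0,0,0],[0,0,0]]' --rotation '[[0,0,0],[0,0,0],[0,0,0],[0,0,0],[0,0,0],[0,0,0],[0,0,0],[0,0,0],[0,0,0],[0,0,0],[0,0,0],[0,0,0]]' --grip '[0,0,0,0,0,0,0,0,0,0,0,0]'

```text
clock: 13.88
position: [666.3, 159.9, 205.6]
ee_rot: [0.778, -0.628, -0.001, 0.002]
contact_force: [0.2, 0.6, -3.2]
gripper_width: 50.5
```

```bash
python3 to.py 589.8 -279 207 192.2
```

```text
phi now -167.9 rz -0.001 tilt [-0.0045 -0.0011] shift mm [412.8 167.6  -1.4] pos [666.3 159.9 205.6] w 50.5 F [ 0.2  0.6 -3.2] t 13.88 j6 -0.26
```

play_rows --travel '[[0.015,0.006,0],[0.03,0.012,0],[0.03,0.012,0],[0.03,0.012,0],[0.03,0.012,0],[0.03,0.012,0],[0.03,0.012,0],[0.03,0.012,0],[0.03,0.012,0],[0.03,0.012,0],[0.03,0.012,0],[0.03,0.012,0]]' --rotation '[[0,0,0],[0,0,0],[0,0,0],[0,0,0],[0,0,0],[0,0,0],[0,0,0],[0,0,0],[0,0,0],[0,0,0],[0,0,0],[0,0,0]]' --grip '[0,0,0,0,0,0,0,0,0,0,0,0]'

```text
clock: 14.88
position: [603.7, -207.9, 206.6]
ee_rot: [0.778, -0.628, -0.001, 0.001]
contact_force: [0.8, -0.4, -4.1]
gripper_width: 51.2
```

play_rows --travel '[[0.03,0.012,0],[0.025,0.012,0],[0.012,0.006,0],[0,0,0],[0,0,0],[0,0,0]]' --rotation '[[0,0,0],[0,0,0],[0,0,0],[0,0,0],[0,0,0],[0,0,0]]' --grip '[0,0,0,0,0,0]'

```text
clock: 15.38
position: [589.7, -277.3, 207.4]
ee_rot: [0.778, -0.628, -0.001, 0.0]
contact_force: [-0.0, 1.9, -3.8]
gripper_width: 51.1
```

```bash
python3 to.py 590 -279 67 192.2
```

```text
phi now -167.8 rz -0.001 tilt [-0.0014  0.0008] shift mm [1.700e+00 1.000e-01 1.404e+02] pos [ 589.7 -277.3  207.4] w 51.1 F [-0.   1.9 -3.8] t 15.38 j6 0.4
```

play_rows --travel '[[0.001,0,0.01],[0,0,0.02],[0,0,0.02],[0,0,0.02],[0,0,0.02],[0,0,0.015],[0,0,0.012],[0,0,0.008],[0,0,0.006],[0,0,0.004],[0,0,0.002],[0,0,0]]' --rotation '[[0,0,0],[0,0,0],[0,0,0],[0,0,0],[0,0,0],[0,0,0],[0,0,0],[0,0,0],[0,0,0],[0,0,0],[0,0,0],[0,0,0]]' --grip '[0,0,0,0,0,0,0,0,0,0,0,0]'

```text
clock: 16.38
position: [590.4, -278.9, 71.5]
ee_rot: [0.778, -0.628, 0.0, -0.0]
contact_force: [0.2, -1.2, -2.5]
gripper_width: 50.6
```

play_rows --travel '[[0,0,0.001],[0,0,0.001],[0,0,0]]' --rotation '[[0,0,0],[0,0,0],[0,0,0]]' --grip '[0,0,0]'

```text
clock: 16.63
position: [590.4, -279.0, 69.7]
ee_rot: [0.778, -0.628, 0.0, -0.0]
contact_force: [-0.1, 0.1, -3.7]
gripper_width: 51.2
```

play_rows --travel '[[0,0,0.001],[0,0,0],[0,0,0]]' --rotation '[[0,0,0],[0,0,0],[0,0,0]]' --grip '[0,0,0]'

```text
clock: 16.88
position: [590.2, -279.0, 68.4]
ee_rot: [0.778, -0.628, 0.0, -0.0]
contact_force: [-0.1, -0.5, -3.2]
gripper_width: 51.0
```

play_rows --travel '[[0,0,0.001],[0,0,0],[0,0,0]]' --rotation '[[0,0,0],[0,0,0],[0,0,0]]' --grip '[0,0,0]'

```text
clock: 17.13
position: [590.3, -279.0, 67.4]
ee_rot: [0.778, -0.628, 0.0, -0.0]
contact_force: [-0.6, -0.0, -3.5]
gripper_width: 51.0
```

play_rows --travel '[[0,0,0.0005],[0,0,0],[0,0,0]]' --rotation '[[0,0,0],[0,0,0],[0,0,0]]' --grip '[0,0,0]'

```text
clock: 17.38
position: [590.4, -279.0, 67.3]
ee_rot: [0.778, -0.628, 0.0, -0.0]
contact_force: [-0.8, 0.3, 0.3]
gripper_width: 50.9
```

play_rows --travel '[[0,0,0],[0,0,0],[0,0,0],[0,0,0],[0,0,0],[0,0,-0.01],[0,0,-0.02],[0,0,-0.025],[0,0,-0.03],[0,0,-0.03],[0,0,-0.025],[0,0,0]]' --rotation '[[0,0,0],[0,0,0],[0,0,0],[0,0,0],[0,0,0],[0,0,0],[0,0,0],[0,0,0],[0,0,0],[0,0,0],[0,0,0],[0,0,0]]' --grip '[0.6,0.7,0.8,0.9,1,1,1,1,1,1,1,1]'

```text
clock: 18.38
position: [593.2, -280.3, 215.0]
ee_rot: [0.778, -0.628, 0.007, -0.002]
contact_force: [0.6, -0.7, 0.6]
gripper_width: 85.4
```

```bash
python3 - <<'E'
from h import *
d=optics.get_image("wrist");cv2.imwrite("pics/w3.png",d["image"])
E
python3 to.py 489.4 335.5 207 192.2
```

```text
phi now -167.8 rz -0.0 tilt [ 0.0085 -0.0027] shift mm [-622.9  -29.7    4.8] pos [ 592.  -279.6  211.8] w 85.4 F [ 0.5  1.3 -0.4] t 18.43 j6 0.41
```

View pics/w3.png

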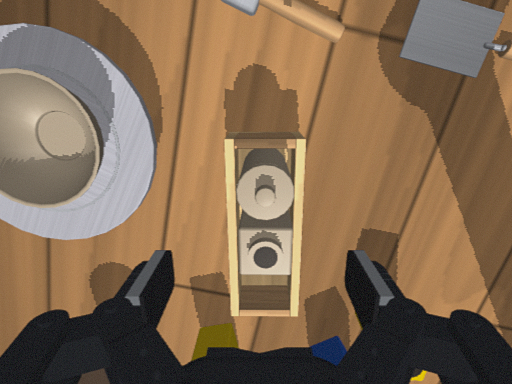

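The picture shows the canister at (265,192) and the vase at (265,252), both standing square in the crate, with free room at (265,295) for the flask.

play_rows --travel '[[-0.02,-0.001,0],[-0.03,-0.0015,0],[-0.03,-0.0015,0],[-0.03,-0.0015,0],[-0.03,-0.0015,0],[-0.03,-0.0015,0],[-0.03,-0.0015,0],[-0.03,-0.0015,0],[-0.03,-0.0015,0],[-0.03,-0.0015,0],[-0.03,-0.0015,0],[-0.03,-0.0015,0]]' --rotation '[[0,0,0],[0,0,0],[0,0,0],[0,0,0],[0,0,0],[0,0,0],[0,0,0],[0,0,0],[0,0,0],[0,0,0],[0,0,0],[0,0,0]]' --grip '[1,1,1,1,1,1,1,1,1,1,1,1]'

```text
clock: 19.43
position: [532.7, 68.1, 206.5]
ee_rot: [0.778, -0.628, -0.0, 0.0]
contact_force: [0.6, -1.1, -0.1]
gripper_width: 85.5
```

play_rows --travel '[[-0.03,-0.0015,0],[-0.03,-0.0015,0],[-0.03,-0.0015,0],[-0.03,-0.0015,0],[-0.03,-0.0015,0],[-0.03,-0.0015,0],[-0.03,-0.0015,0],[-0.03,-0.0015,0],[-0.02,-0.001,0],[-0.01,0,0],[0,0,0],[0,0,0]]' --rotation '[[0,0,0],[0,0,0],[0,0,0],[0,0,0],[0,0,0],[0,0,0],[0,0,0],[0,0,-0.06],[0,0,-0.1],[0,0,-0.1],[0,0,-0.1],[0,0,-0.047]]' --grip '[1,1,1,1,1,1,1,1,1,1,1,1]'

```text
clock: 20.43
position: [486.0, 333.5, 206.0]
ee_rot: [0.89, -0.456, -0.0, 0.001]
contact_force: [-0.1, -0.1, 0.3]
gripper_width: 85.5
```

play_rows --travel '[[0,0,0],[0,0,0],[0,0,0]]' --rotation '[[0,0,0],[0,0,0],[0,0,0]]' --grip '[1,1,1]'

```text
clock: 20.68
position: [486.8, 332.6, 206.6]
ee_rot: [0.889, -0.459, -0.0, 0.0]
contact_force: [0.4, -0.0, 0.3]
gripper_width: 85.6
```

```bash
python3 to.py 489.4 335.5 59 215.5;  python3 - <<'E'
from h import *
s=arm.read_state();d=optics.get_image("wrist");W=world(d,tool(s));Z=W[...,2]
m=((Z>75)&(Z<125)).astype(np.uint8);n,l,st,c=cv2.connectedComponentsWithStats(m,connectivity=4)
for i in range(1,n):
    if st[i,4]>300: p=W[l==i];p=p[p[:,2]>np.median(p[:,2])-10];print(c[i].round(),st[i],np.median(p[:,2]).round(1),rect(p[:,:2]))
E
```

```text
phi now -144.6 rz -0.002 tilt [-0.0005 -0.0004] shift mm [ -0.8  -3.8 147.6] pos [486.8 332.6 206.6] w 85.6 F [ 0.4 -0.   0.3] t 20.68 j6 -0.26
[490.  83.] [ 453   38   59   87 3260] 104.0 (array([386.7, 156.3]), array([33.5, 67. ]), 48.9)
[256. 189.] [ 228  148   55   83 4251] 105.1 (array([489.4, 336. ]), array([46.1, 69.6]), 36.1)
[  6. 248.] [   0  194   18  106 1250] 90.6 (array([651.4, 536.6]), array([ 21.5, 114. ]), 22.2)
```

play_rows --travel '[[-0.001,-0.0035,0],[0,0,0.02],[0,0,0.025],[0,0,0.025],[0,0,0.025],[0,0,0.02],[0,0,0.015],[0,0,0.01],[0,0,0.006],[0,0,0.002],[0,0,0],[0,0,0]]' --rotation '[[0,0,-0.005],[0,0,0],[0,0,0],[0,0,0],[0,0,0],[0,0,0],[0,0,0],[0,0,0],[0,0,0],[0,0,0],[0,0,0],[0,0,0]]' --grip '[1,1,1,1,1,1,1,1,1,1,1,1]'

```text
clock: 21.73
position: [489.7, 336.3, 59.8]
ee_rot: [0.89, -0.456, 0.0, -0.001]
contact_force: [0.8, -0.2, -0.2]
gripper_width: 85.5
```

play_rows --travel '[[0,0,0],[0,0,0],[0,0,0],[0,0,0],[0,0,0],[0,0,0],[0,0,0],[0,0,0]]' --rotation '[[0,0,0],[0,0,0],[0,0,0],[0,0,0],[0,0,0],[0,0,0],[0,0,0],[0,0,0]]' --grip '[0.8,0.7,0.6,0.5,0.4,0.3,0.2,0]'

```text
clock: 22.4
position: [489.3, 335.9, 59.5]
ee_rot: [0.89, -0.456, 0.0, -0.0]
contact_force: [-2.4, -1.9, 6.2]
gripper_width: 45.8
```

play_rows --travel '[[0,0,0],[0,0,-0.008],[0,0,-0.015],[0,0,-0.025],[0,0,-0.025],[0,0,-0.025],[0,0,-0.025],[0,0,-0.02],[0,0,-0.007],[0,0,0],[0,0,0],[0,0,0]]' --rotation '[[0,0,0],[0,0,0],[0,0,0],[0,0,0],[0,0,0],[0,0,0],[0,0,0.08],[0,0,0.1],[0,0,0.1],[0,0,0.1],[0,0,0.035],[0,0,0]]' --grip '[0,0,0,0,0,0,0,0,0,0,0,0]'

```text
clock: 23.4
position: [488.3, 335.2, 207.7]
ee_rot: [0.777, -0.63, -0.001, 0.001]
contact_force: [-0.8, -0.5, -4.7]
gripper_width: 45.3
```

```bash
python3 to.py 563.8 -158 207 192.2
```

```text
phi now -168.1 rz -0.005 tilt [-0.0023 -0.0011] shift mm [498.   30.5   0.7] pos [488.3 335.2 207.7] w 45.3 F [-0.8 -0.5 -4.7] t 23.4 j6 -0.67
```

play_rows --travel '[[0.015,0.001,0],[0.029,0.0018,0],[0.029,0.0018,0],[0.029,0.0018,0],[0.029,0.0018,0],[0.029,0.0018,0],[0.029,0.0018,0],[0.029,0.0018,0],[0.029,0.0018,0],[0.029,0.0018,0],[0.029,0.0018,0],[0.029,0.0018,0]]' --rotation '[[0,0,-0.005],[0,0,0],[0,0,0],[0,0,0],[0,0,0],[0,0,0],[0,0,0],[0,0,0],[0,0,0],[0,0,0],[0,0,0],[0,0,0]]' --grip '[0,0,0,0,0,0,0,0,0,0,0,0]'

```text
clock: 24.4
position: [538.8, 3.0, 208.1]
ee_rot: [0.779, -0.627, -0.001, 0.001]
contact_force: [0.1, 0.3, -4.7]
gripper_width: 45.5
```

play_rows --travel '[[0.029,0.002,0],[0.029,0.002,0],[0.029,0.002,0],[0.029,0.002,0],[0.029,0.001,0],[0.014,0.001,0],[0.006,0,0],[0,0,0],[0,0,0],[0,0,0]]' --rotation '[[0,0,0],[0,0,0],[0,0,0],[0,0,0],[0,0,0],[0,0,0],[0,0,0],[0,0,0],[0,0,0],[0,0,0]]' --grip '[0,0,0,0,0,0,0,0,0,0]'

```text
clock: 25.23
position: [564.6, -157.4, 208.6]
ee_rot: [0.779, -0.627, -0.0, -0.0]
contact_force: [-0.6, 0.1, -3.8]
gripper_width: 45.6
```

```bash
python3 to.py 564.1 -159.2 67 192.2; python3 - <<'E'
from h import *
s=arm.read_state();d=optics.get_image("wrist");W=world(d,tool(s));Z=W[...,2]
cv2.imwrite("pics/w4.png",d["image"])
m=((Z>95)&(Z<125)).astype(np.uint8);n,l,st,c=cv2.connectedComponentsWithStats(m,connectivity=4)
for i in range(1,n):
    if st[i,4]>300: p=W[l==i];print(c[i].round(),st[i],np.median(p[:,2]).round(1),rect(p[:,:2]))
E
```

```text
phi now -167.7 rz 0.002 tilt [-0.0005  0.0005] shift mm [  1.6   0.9 141.6] pos [ 564.6 -157.4  208.6] w 45.6 F [-0.6  0.1 -3.8] t 25.23 j6 0.21
[36. 30.] [  0   0  61  55 660] 104.3 (array([ 758.6, -243. ]), array([62.2, 14.9]), 42.8)
[262.  32.] [ 227    0   71   70 4083] 109.1 (array([ 590. , -276.1]), array([51. , 45.4]), 12.1)
[263. 109.] [ 230   77   66   67 4212] 113.4 (array([ 578.1, -224. ]), array([50. , 50.1]), 11.9)
[425. 259.] [ 391  231   70   56 2766] 105.3 (array([ 395.9, -122.1]), array([50.8, 50.1]), 3.6)
```

View pics/w4.png

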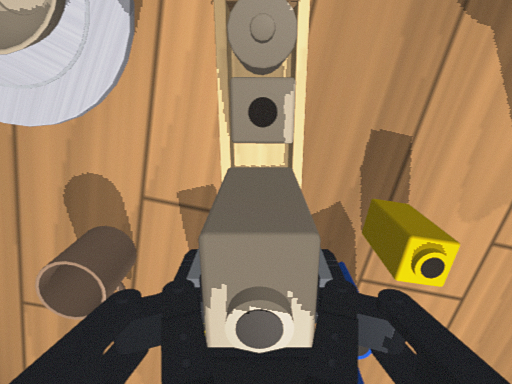

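The flask hangs straight, with its collar at (259,325). It is aligned with the crate, and the vase at (263,109) and canister at (262,30) are unmoved. Lowering.

play_rows --travel '[[0.001,0.0005,0.01],[0,0,0.02],[0,0,0.02],[0,0,0.02],[0,0,0.02],[0,0,0.015],[0,0,0.012],[0,0,0.008],[0,0,0.006],[0,0,0.004],[0,0,0.002],[0,0,0]]' --rotation '[[0,0,0],[0,0,0],[0,0,0],[0,0,0],[0,0,0],[0,0,0],[0,0,0],[0,0,0],[0,0,0],[0,0,0],[0,0,0],[0,0,0]]' --grip '[0,0,0,0,0,0,0,0,0,0,0,0]'

```text
clock: 26.28
position: [564.8, -159.4, 71.8]
ee_rot: [0.779, -0.627, 0.0, -0.0]
contact_force: [-0.5, -0.9, -4.0]
gripper_width: 45.3
```

play_rows --travel '[[0,0,0.001],[0,0,0.001],[0,0,0]]' --rotation '[[0,0,0],[0,0,0],[0,0,0]]' --grip '[0,0,0]'

```text
clock: 26.53
position: [564.8, -159.5, 70.1]
ee_rot: [0.779, -0.628, 0.0, -0.0]
contact_force: [-0.5, 0.0, -3.8]
gripper_width: 45.0
```

play_rows --travel '[[0,0,0.001],[0,0,0.001],[0,0,0]]' --rotation '[[0,0,0],[0,0,0],[0,0,0]]' --grip '[0,0,0]'

```text
clock: 26.78
position: [564.5, -159.5, 67.7]
ee_rot: [0.779, -0.628, -0.0, 0.0]
contact_force: [-0.0, -0.0, -4.1]
gripper_width: 45.4
```

play_rows --travel '[[0,0,0.0005],[0,0,0],[0,0,0]]' --rotation '[[0,0,0],[0,0,0],[0,0,0]]' --grip '[0,0,0]'

```text
clock: 27.03
position: [564.6, -159.5, 67.6]
ee_rot: [0.779, -0.627, 0.0, 0.0]
contact_force: [-0.4, 0.2, -0.8]
gripper_width: 45.3
```

play_rows --travel '[[0,0,0.0005],[0,0,0],[0,0,0]]' --rotation '[[0,0,0],[0,0,0],[0,0,0]]' --grip '[0,0,0]'

```text
clock: 27.28
position: [564.6, -159.6, 67.6]
ee_rot: [0.779, -0.627, 0.0, 0.0]
contact_force: [-2.1, 1.2, 3.9]
gripper_width: 44.9
```

The flask is on the floor. Releasing, lifting and moving aside for the check.

play_rows --travel '[[0,0,0],[0,0,0],[0,0,0],[0,0,0],[0,0,0],[0,0,-0.01],[0,0,-0.02],[0,0,-0.025],[0,0,-0.03],[0,0,-0.03],[0,0,-0.03],[0,0,-0.015]]' --rotation '[[0,0,0],[0,0,0],[0,0,0],[0,0,0],[0,0,0],[0,0,0],[0,0,0],[0,0,0],[0,0,0],[0,0,0],[0,0,0],[0,0,0]]' --grip '[0.6,0.7,0.8,0.9,1,1,1,1,1,1,1,1]'

```text
clock: 28.28
position: [566.3, -159.9, 232.3]
ee_rot: [0.779, -0.627, 0.003, -0.002]
contact_force: [1.4, -0.2, 0.6]
gripper_width: 85.4
```

play_rows --travel '[[-0.02,0.01,0],[-0.025,0.015,0],[-0.025,0.015,0],[-0.025,0.015,0],[-0.025,0.015,0],[-0.025,0.015,0],[-0.02,0.01,0],[-0.01,0.005,0],[0,0,0],[0,0,0],[0,0,0]]' --rotation '[[0,0,0],[0,0,0],[0,0,0],[0,0,0],[0,0,0],[0,0,0],[0,0,0],[0,0,0],[0,0,0],[0,0,0],[0,0,0]]' --grip '[1,1,1,1,1,1,1,1,1,1,1]'

```text
clock: 29.2
position: [430.3, -9.8, 227.4]
ee_rot: [0.779, -0.628, 0.0, -0.0]
contact_force: [0.8, -0.3, 0.1]
gripper_width: 85.4
```

```bash
python3 - <<'E'
from h import *
s=arm.read_state();print(s["clock"],s["position"],s["contact_force"])
a=optics.get_image("scene");b=optics.get_image("top")
cv2.imwrite("pics/end.png",np.hstack([cv2.resize(a["image"][100:300,100:400],(400,267)),cv2.resize(b["image"][100:300,60:360],(400,267))]))
W=world(b);Z=W[...,2]
for lo,hi in ((90,125),(20,34)):
    m=((Z>lo)&(Z<hi)).astype(np.uint8);n,l,st,c=cv2.connectedComponentsWithStats(m,connectivity=4)
    for i in range(1,n):
        p=W[l==i]
        if 40<st[i,4]<6000 and 300<c[i][1]*0+p[:,0].mean()<750 and -350<p[:,1].mean()<350: print(st[i,4],np.percentile(p[:,2],[5,50,95]).round(1),rect(p[:,:2]))
E
```

```text
29.2 [430.30922616  -9.84838166 227.39996858] [ 0.80058234 -0.34334353  0.06720622]
393 [100.8 106.1 115.9] (array([597.5,  -7.4]), array([49.9, 49.9]), 23.6)
733 [104.4 111.8 122.6] (array([ 582.1, -251.4]), array([ 51.1, 108. ]), 13.1)
506 [108.1 113.1 122.1] (array([ 563.6, -158. ]), array([46.1, 70.4]), 12.5)
49 [ 99.1 103.3 108.4] (array([444.4, -33.2]), array([48.1,  8.9]), 44.0)
401 [100.7 106.3 115.5] (array([ 393.5, -121.3]), array([51.3, 48.3]), 1.4)
128 [21.3 28.4 33. ] (array([539.9, 194.9]), array([48.2, 51. ]), 64.0)
```

View pics/end.png

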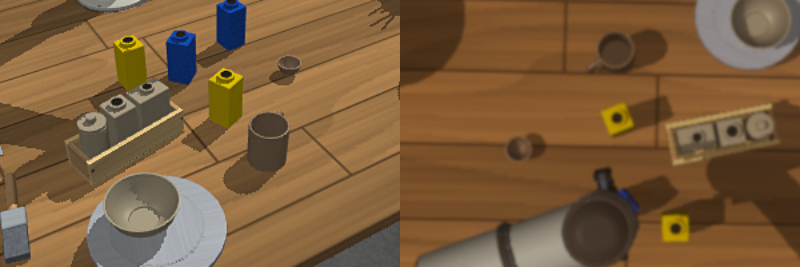

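The picture shows all three pots upright in the crate, at (92,125), (117,108) and (148,92) on the left side. The look-alikes, mug and dish are where they were.

```bash
python3 -c "
from bench import workorder
print(workorder.job_done())"
```

```text
the job is handed in; nothing more can be done
None
```

The canister, vase and flask are packed side by side in the crate, each lowered until it touched the floor and then released. The job was handed in at about 29 s of the 72 s allowed. The highest contact force I saw was about 7 N.

- **Final check:** the top camera put the flask's top at 113 mm, as it should be standing on the 8 mm floor. The canister and vase showed up as one joined shape, with heights of 104–123 mm. All three are in line with the crate, and the last picture shows them upright with the arm clear.
- **Bystanders:** the mug, dish and yellow look-alikes were where they started in the last picture. The arm hid part of the blue ones in the top view, but the scene view shows them standing. I did not measure the spatula and brush again; the arm never worked near them.
- **One disagreement:** the dish measured about 3 mm from its first reading. I used a narrower height range the second time and the gripper never came near it, so I take this as measuring error.

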